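# Pull the filter cassette of a jeweller's bench dust extractor

### The arm

A 6-joint arm with a two-finger parallel gripper is mounted at the origin on the work surface. World frame = base frame: x ahead of the robot, y to its left, z up, the work surface at z = 0. Lengths are in m, angles in rad, forces in N, time in s.
With the tool pointing down it reaches from about 0.275 to 1 m from the base axis. Payload 8.4 kg.
Tool frame: the origin (TCP) lies midway between the tips of the shut fingers; the grasp point (between the pads) lies 19 mm behind it (robot.tcp_to_grasp is the z of the grasp point in the tool frame, in m); z points along the fingers, y is the line along which they close (so a half turn about z gives the same grasp; the last joint's range is limited). The gripper opens to 85 mm and grips with 20 to 120 N. Pads are 22 mm wide; open, the fingers measure 114 mm over their backs; the gripper's body (76 mm by 85 mm) begins 54 mm behind the grasp point. The pads swing forward as they close: fully open they stand 13 mm farther back than shut.
Start: joints at [-1.147, 0.353, 1.633, -0, 1.155, -0.002], TCP at [0.258, -0.569, 0.231] pointing down, gripper open.
Joint ranges: [-2.63, 2.63], [-0.92, 2.1], [0.06, 2.66], [-1.3, 4.44], [0, 2.69], [-3.02, 3.02]. Speed limits (rad/s): [2.22, 2.22, 2.79, 3.14, 3.14, 3.14].

### API

Orientations are given as [roll, pitch, yaw] about the fixed x, y, z axes, in that order (R = Rz(yaw) Ry(pitch) Rx(roll)).
In Python, from bench import status, optics, order, robot gives the robot as it stands.
- The arm moves only by the shell command python3 -m crank 'ROWS' [FORCE]. ROWS is text: rows parted by semicolons, each of 7 numbers parted by spaces: the shift along the tool's x, y, z in cm, then the turn, a rotation vector about the tool's x, y, z in degrees, then the opening, from -1 (shut) to 1 (fully open). In form: tx ty tz ax ay az grip; .... A call has 1 to 20 rows; each row shifts and turns the commanded pose from where the row before left it, along the tool's axes as they then stand; what a row does not reach is not made up. A row lasts 1/10 s, in which the tool goes at most 50 mm and 8.59 degrees, less where a joint would pass 70% of its speed; a pose out of reach is approached as far as the arm can. A call with a gripper value outside its range is refused whole. The fingers move at their own pace and stop on an object; FORCE is the grip in N (left out, the last holds). Time passes only in rows, so rows that do not move let the fingers close. It gives the time, the measured TCP pose, the force, the opening and the grip force at its end, in the units of the state.
- status.observe(): the state, without advancing time (a new reading comes with each control period).
- optics.read_camera(name): name is "side" or "top" or "wrist"; returns (picture, depth): 420x560x3 uint8, red, green, blue; 420x560 float32, m along the optical axis (not along the pixel's ray), 0 where there is no reading.
- optics.camera_model(name): a dict with "mtx" (3x3 intrinsics, pixels), "D" ([k1, k2, p1, p2, k3] as OpenCV has them; the pictures are not rectified), "R" (3x3) and "t" (3): a world point X has camera coordinates R X + t; the wrist camera has in their place "T_tool_cam" (4x4, takes a point from camera to tool coordinates, whose origin is the TCP and whose axes are the flange's). Camera axes: x right, y down, z forward; pixel columns grow to the right and rows downward; lengths in m; the calibration is good to about 2 mm. A picture is of the moment at which its call begins: read the wrist's pose just before it. camera_model takes no time and is no camera call.
- order.sign_off(): hands the job in; it is judged then, once.
The state is a dict: "time_s": time; "q": joint angles; "qvel": joint speeds; "joint_efforts": joint torques, N m; "tool_pos": TCP position; "orientation": TCP orientation; "ft_force": force on the tool from outside, world axes, zero at the start; "wrist_torque": the same for the moment, N m; "finger_gap": opening from 0.0 (shut) to 1.0 (fully open); "finger_force": force on a finger pad.
Only numpy, scipy, OpenCV 4.12 (cv2) and the standard library are available. Lean on these libraries where they do the work, as an engineer would, in place of code of your own. Each camera call takes 0.05 s, during which the arm holds its last target. There are 200 camera calls.

### The job

The dust extractor's filter is full of gold dust and goes to the refiner. Slide the extractor's top cover all the way open towards the motor end, then pinch the cassette's two side catches together and lift the cassette straight up out of its bay, keeping it level and leaving everything else on the bench where it is. Finish still holding it by the pinched catches, still and level above its open bay with at least 5 cm of daylight between its underside and the top of the extractor, ready for me to slip a bag over it: do not put it down or let go.

Things in the scene. Friction and masses are not known exactly. Their poses are not given: they have to be found in the camera images.
- extractor: the bench dust extractor, a grey steel case fixed to the bench, 152 mm (its x) by 312 mm (its y), top 148 mm high. Origin on the bench under it; case from -152 to +160 mm in y, suction mouth to -192 mm. Its -x side is the front with knob and switch; its +y end is the motor end, a flat deck 138 mm high; the filter bay, under the sliding cover, is at its -y end
- bay (a point): middle of the filter bay's mouth: extractor x 0, y -85 mm, 138 mm high; same axes. Bay 136 mm (x) by 116 mm (y) inside. At 98 to 103 mm height lies a steel frame plate with an opening 62 mm (x) by 106 mm (y); the cassette stands through it on the bay's floor at 55 mm. Above the plate there is free finger room on both x sides of the cassette
- cover (a joint): sliding cover, an aluminium plate 134 mm (x) by 130 mm (y), 4 mm thick, its top 144 mm above the bench. Value in m: 0 closed over the bay, 0.128 fully open against its stop, over the motor deck; it moves along the extractor's +y. Friction about 1.5 N, stays where left
- cover_rib (a point): centre of the black grip rib on the cover, moves with it; rib 70 mm along x, 10 mm thick along y, standing 22 mm above the cover's top face (144 to 166 mm above the bench; this point is 155 mm up). Closed it lies at extractor y -55 mm, fully open at +73 mm
- cassette: the filter cassette, grey plastic, about 0.24 kg, upright in the bay, axes along the extractor's; origin: middle of its underside (55 mm above the bench when seated). Foot with the pleated filter 56 mm (x) by 100 mm (y) by 38 mm high, about 2 mm loose in its guides; on it a grip neck 32 mm (x) by 70 mm (y), its top 78 mm above the underside; a spring catch stands on each x side of the neck
- catches (a point): point midway between the two catches, 64 mm above the cassette's underside, its axes. Each catch is an upright tab 26 mm wide (y), from 38 to 78 mm above the underside, outer faces 54 mm apart in x (41 mm when both are in). A nose at its foot locks under the frame plate, whose top is 48 mm above the underside: keep the fingertips above that. Pressed in, the noses clear the opening
- catch_front (a joint): the catch on the cassette's -x side. Value in m: 0 out (locked), 0.0065 pressed fully in towards the neck. Spring: 3 N at the start, about 8.5 N fully in
- catch_back (a joint): the catch on the cassette's +x side; same values and spring
- tin: a small round steel findings tin, 32 mm diameter, 18 mm high, standing on the free end of the extractor's motor-end deck, beyond where the cover stops; bystander; origin: on its underside
- file: a half-round file with wooden handle, 270 mm long, 20 mm high, lying along the extractor's front side; bystander; origin: on its underside
- caliper: a digital caliper, 210 mm long, 12 mm high, lying past the extractor's motor end; bystander; origin: on its underside
- jar: a glass jar of polishing paste, 50 mm diameter, 55 mm high, behind the extractor; bystander; origin: on its underside
- burblock: a wooden block 46 x 90 x 28 mm full of burs (50 mm high with them), behind the extractor; bystander; origin: on its underside
- ringclamp: a wooden ring clamp, 140 mm long, 22 mm high, lying behind the extractor; bystander; origin: on its underside
- hammer: a hammer, 220 mm long, lying past the extractor's suction mouth; bystander; origin: on its underside

How it is judged:
On the way, in this order (a step that is already met when the one before it is completed fails the run):
1. the cover is slid fully open (value of joint cover above 0.115 m), for 0.2 s.
2. both catches are pinched in while the cassette is still seated in its bay (value of joint each of catch_front, catch_back above 0.004 m and z of cassette in the frame of extractor below 0.062 m), for 0.05 s.
At the end, for the whole second after the job is handed in: Cover open 115 mm or more; cassette gripped by the fingers (over 5 N), both catches in 4 mm or more, at rest, within 0.2 rad of level, underside 40 mm or more above the extractor's top (188 mm above the bench), within 60 mm of the bay's middle in x and y, not touching the extractor (value of joint cover above 0.115 m and value of joint each of catch_front, catch_back above 0.004 m and z of cassette in the frame of extractor above 0.188 m and x of cassette in the frame of bay between -0.06 and 0.06 m and y of cassette in the frame of bay between -0.06 and 0.06 m and angle between cassette's own z axis and vertical below 0.2 rad and linear speed of cassette below 0.03 m/s and angular speed of cassette below 0.3 rad/s and contact force between the fingers and cassette above 5 N and contact force between cassette and extractor below 0.1 N); the arm keeps its last pose, push and grip.
It fails at once if the cassette is tipped more than 0.35 rad (angle between cassette's own z axis and vertical above 0.35 rad).
It fails at once if any other thing on the bench (tin, file, caliper, jar, bur block, ring clamp, hammer) is moved by more than 30 mm (distance of any of tin, file, caliper, jar, burblock, ringclamp, hammer from where it was at the start of the episode above 0.03 m).
It also fails if it takes over 51 s, if anything falls off the work surface, if the arm or the gripper's body presses on something with over 40 N, if the wrist force passes 120 N, or if a joint passes its speed limit or range.

## Working session

There is one attempt and no reset: what is moved stays moved. The work goes in short steps, Python scripts to look and compute and a shell command to move; the robot and the scene stay as the last step left them, time stands still between calls to the robot, and variables do not carry over. Pictures are saved under pics/ and viewed, at most 10 in all, crops included, and the job is handed in when it is done.

```bash
ls; mkdir -p pics
cat > h.py <<'E'
import numpy as np, cv2
from bench import status, optics, order, robot
def cloud(name,s=None):
    s=s or status.observe(); im,d=optics.read_camera(name); m=optics.camera_model(name)
    K=np.array(m["mtx"],float);D=np.array(m["D"],float)
    v,u=np.mgrid[0:420,0:560]
    p=cv2.undistortPoints(np.stack([u,v],-1).reshape(-1,1,2).astype(np.float32),K,D).reshape(420,560,2)
    c=np.concatenate([p*d[...,None],d[...,None]],-1).astype(float)
    if "R" in m: R=np.array(m["R"]);t=np.array(m["t"]).ravel();P=(c-t)@R
    else:
        T=np.array(m["T_tool_cam"]);from scipy.spatial.transform import Rotation as Ro
        Rt=Ro.from_euler("xyz",s["orientation"]).as_matrix()
        P=(c@T[:3,:3].T+T[:3,3])@Rt.T+np.array(s["tool_pos"])
    P[d==0]=np.nan
    return im,d,P
def save(n,im): cv2.imwrite("pics/"+n+".png",im[...,::-1])
E
python3 - <<'E'
from h import *
s=status.observe();print(s, robot.tcp_to_grasp)
o=[]
for n in("top","side"):
    im,d,P=cloud(n);o.append(im);np.savez(n+".npz",im=im,P=P)
    save(n+"0",im)
E
```

```text
pics
{'time_s': 0.0, 'q': array([-1.14741870e+00,  3.53649928e-01,  1.63412149e+00, -9.57477693e-06,
        1.15518328e+00, -2.38481241e-03]), 'qvel': array([-0.00042041,  0.00117623,  0.00038125, -0.00122922,  0.0003531 ,
        0.0012866 ]), 'joint_efforts': array([ 1.32583547e-03, -6.05244255e+01, -3.42067480e+01,  2.96329936e-04,
        9.19102924e-03,  6.15573640e-06]), 'tool_pos': array([ 0.25795022, -0.56877773,  0.23056597]), 'orientation': array([-3.14023060e+00,  5.50616550e-06,  4.25766314e-01]), 'ft_force': array([-0.6202898 , -0.08996741, -0.11562507]), 'wrist_torque': array([-0.00514969,  0.02060823, -0.04400252]), 'finger_force': 0.0, 'finger_gap': 1.0001380509805944} -0.0187
```

View pics/top0.png

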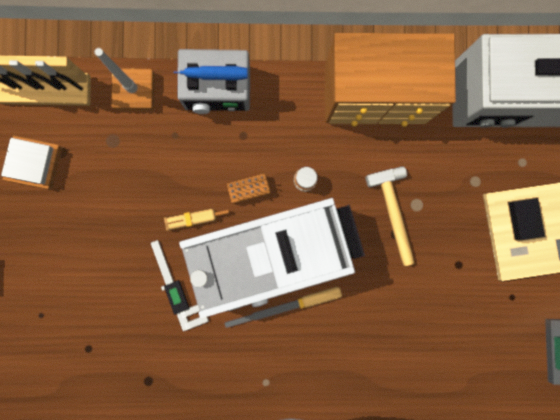

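View pics/side0.png

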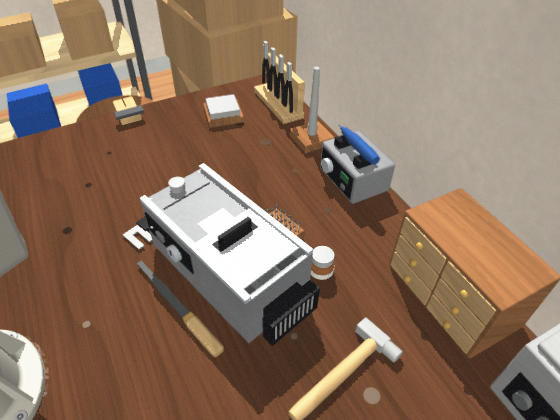

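The top view shows the extractor centred near (265,258), with its motor end to the left (tin at (200,280)), the mouth to the right (350,232) and the rib at (287,251). The side view agrees, with the rib at (236,234). Next I'll measure.

Run:
```python
from h import *
for n,box in(("top",(170,190,370,335)),("side",(130,150,330,350))):
    f=np.load(n+".npz");im,P=f["im"],f["P"]
    z=P[...,2]; M=np.zeros(z.shape,bool);M[box[1]:box[3],box[0]:box[2]]=1
    print(n,"z nan frac",np.isnan(z[M]).mean(),np.nanpercentile(z[M],[1,50,99]))
    c=M&(z>.125)&(z<.155)&~np.isnan(z)
    lab=cv2.connectedComponentsWithStats(c.astype(np.uint8))
    k=1+np.argmax(lab[2][1:,4]);c=lab[1]==k
    r=cv2.minAreaRect((P[c][:,:2]*1000).astype(np.float32));print("case",r)
    rb=M&(z>.158)&(z<.175)&(im.max(-1)<90)
    q=P[rb];print("rib",rb.sum(),np.median(q,0),cv2.minAreaRect((q[:,:2]*1000).astype(np.float32)))
    rail=M&(z>.1455)&(z<.152)
    print("rail z",np.median(z[rail]))
    t=M&(z>.150)&(z<.162)&(im.max(-1)>90)
    print("tin", t.sum(),np.median(P[t],0))
```

```text
top z nan frac 0.004586206896551724 [-0.0026305   0.01860815  0.15754239]
case ((493.5184631347656, 52.01556396484375), (153.75816345214844, 313.05401611328125), 16.1317195892334)
rib 217 [0.50547392 0.01480267 0.16656312] ((505.29046630859375, 13.956756591796875), (69.94703674316406, 11.476482391357422), 16.215259552001953)
rail z 0.1477382591810531
tin 729 [0.45934104 0.11812788 0.15116789]
side z nan frac 0.004325 [-0.00259104  0.01457141  0.15576535]
case ((494.0067138671875, 52.12934112548828), (154.44021606445312, 316.6113586425781), 16.163225173950195)
rib 236 [0.50323306 0.00918015 0.1650589 ] ((504.93292236328125, 10.82023811340332), (69.07112884521484, 10.661646842956543), 15.995621681213379)
rail z 0.14781823842794087
tin 210 [0.45443766 0.17649352 0.15524381]
```

The case is 154×313 mm with a 148 mm rail height, which matches, and yaw is about 16.1°. That puts the origin at about (0.495, 0.048). The rib sits at extractor y ≈ -37 mm, so the cover is already about 18 mm open. I'll push the rib with shut fingers, with tool x along extractor +y, moving high on an arc first.

```bash
cat >> h.py <<'E'
YAW=np.radians(16.1);O=np.array([.4949,.0482])
ex=np.array([np.cos(YAW),np.sin(YAW)]);ey=np.array([-ex[1],ex[0]])
def ext(p): d=np.asarray(p)[...,:2]-O; return np.stack([d@ex,d@ey],-1)
def where():
    s=status.observe();print("t",round(s["time_s"],2),"ext mm",(ext(s["tool_pos"])*1000).round(1),"z",round(s["tool_pos"][2]*1000,1),"rpy",np.degrees(s["orientation"]).round(2),"F",s["ft_force"].round(1),"gap",round(s["finger_gap"],3),s["finger_force"]);return s
E
python3 -m crank '4.1 0 0 0 0 -5.1 -1;4.1 0 0 0 0 -5.1 -1;4.1 0 0 0 0 -5.1 -1;4.1 0 0 0 0 -5.1 -1;4.1 0 0 0 0 -5.1 -1;4.1 0 0 0 0 -5.1 -1;4.1 0 0 0 0 -5.1 -1;4.1 0 0 0 0 -5.1 -1;4.1 0 0 0 0 -5.1 -1;4.1 0 0 0 0 -5.1 -1;4.1 0 0 0 0 -5.1 -1;4.1 0 0 0 0 -5.1 -1;4.1 0 0 0 0 -5.1 -1;4.1 0 0 0 0 -5.1 -1;4.1 0 0 0 0 -5.1 -1;4.1 0 0 0 0 -5.1 -1;0 0 0 0 0 0 -1;0 0 0 0 0 0 -1' 40
python3 -c "
from h import *
where()"
```

```text
time_s: 1.9
tool_pos: [0.5347, -0.0337, 0.2312]
orientation: [-3.141, 0.0, 1.851]
ft_force: [-0.1, -0.1, -0.3]
finger_gap: 0.001
finger_force: 0.0
t 1.9 ext mm [ 15.5 -89.7] z 231.2 rpy [-1.7999e+02  1.0000e-02  1.0608e+02] F [-0.1 -0.1 -0.3] gap 0.001 0.0
```

```bash
python3 -m crank '1.2 -1.55 2 0 0 0 -1;0 0 3 0 0 0 -1;0 0 2.2 0 0 0 -1;0 0 0.7 0 0 0 -1;0 0 0 0 0 0 -1;0 0 0 0 0 0 -1'
python3 -c "
from h import *
where()"
python3 -m crank '1.5 0 0 0 0 0 -1;1.5 0 0 0 0 0 -1;1.5 0 0 0 0 0 -1;1.5 0 0 0 0 0 -1;1.5 0 0 0 0 0 -1;0 0 0 0 0 0 -1'
python3 -c "
from h import *
where()"
```

```text
time_s: 2.5
tool_pos: [0.5174, -0.0278, 0.153]
orientation: [3.141, 0.0, 1.849]
ft_force: [0.5, 0.3, -0.1]
finger_gap: 0.001
finger_force: 0.0
t 2.5 ext mm [  0.5 -79.2] z 153.0 rpy [1.7995e+02 2.0000e-02 1.0593e+02] F [ 0.5  0.3 -0.1] gap 0.001 0.0
time_s: 3.1
tool_pos: [0.4951, 0.0471, 0.1523]
orientation: [-3.141, -0.001, 1.852]
ft_force: [-0.5, -0.5, -0.5]
finger_gap: 0.001
finger_force: 0.0
t 3.1 ext mm [-0.2 -1.1] z 152.3 rpy [-1.7997e+02 -4.0000e-02  1.0611e+02] F [-0.5 -0.5 -0.5] gap 0.001 0.0
```

```bash
python3 -m crank '1.3 0 0 0 0 0 -1;1.3 0 0 0 0 0 -1;1.2 0 0 0 0 0 -1;1 0 0 0 0 0 -1;0.4 0 0 0 0 0 -1;0 0 0 0 0 0 -1'
python3 -c "
from h import *
where()
im,d,P=cloud('top');z=P[...,2];e=ext(P)*1000
rb=(z>.158)&(z<.175)&(im.max(-1)<60)&(abs(e[...,0])<45)&(abs(e[...,1]-60)<50)
print(rb.sum(),np.median(e[rb],0))
save('top1',im[190:335,150:380].repeat(3,0).repeat(3,1))
"
```

```text
time_s: 3.7
tool_pos: [0.4814, 0.0957, 0.1522]
orientation: [-3.142, -0.0, 1.851]
ft_force: [-0.0, 0.2, 0.4]
finger_gap: -0.001
finger_force: 0.0
t 3.7 ext mm [ 0.2 49.4] z 152.2 rpy [-1.8000e+02 -2.0000e-02  1.0604e+02] F [-0.   0.2  0.4] gap -0.001 0.0
0 [nan nan]
  return _methods._mean(a, axis=axis, dtype=dtype,
  ret = um.true_divide(
```

View pics/top1.png

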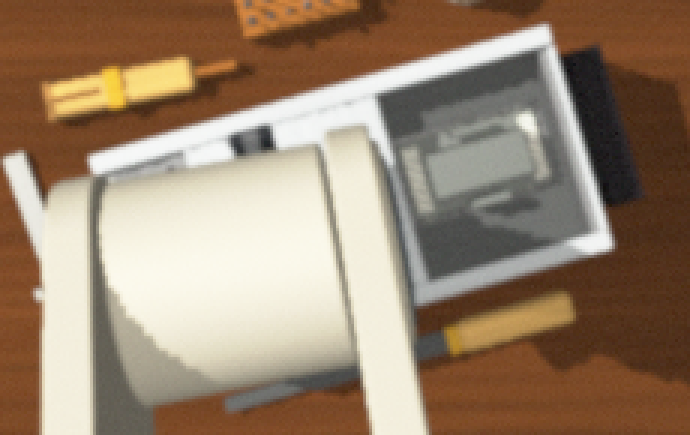

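The cover is sliding: the bay is open, with the cassette neck at crop (480,165) and the rib's tip at crop (250,138). I'll ease it on to the stop.

```bash
for i in 1; do python3 -m crank '0.3 0 0 0 0 0 -1;0.2 0 0 0 0 0 -1;0 0 0 0 0 0 -1' ; done | grep -E "pos|force"
python3 -m crank '0.15 0 0 0 0 0 -1;0.1 0 0 0 0 0 -1;0 0 0 0 0 0 -1' | grep -E "pos|force"
python3 -c "
from h import *
where()
for n in('top','side'):
  im,d,P=cloud(n);z=P[...,2];e=ext(P)*1000
  rb=(z>.159)&(z<.175)&(im.max(-1)<75)&(abs(e[...,0])<45)&(abs(e[...,1]-60)<50)
  print(n,rb.sum(),np.median(e[rb],0) if rb.any() else '')
"
```

```text
tool_pos: [0.4803, 0.0998, 0.1523]
ft_force: [0.7, -0.2, -0.3]
finger_force: 0.1
tool_pos: [0.4796, 0.1022, 0.1523]
ft_force: [0.4, -0.3, -1.6]
finger_force: 0.5
t 4.35 ext mm [ 0.3 56.2] z 152.3 rpy [180.    -0.   105.99] F [ 0.4 -0.3 -1.6] gap -0.003 0.45918748481199145
top 0 
side 107 [-12.79157642  64.21870455]
```

```bash
for i in 1; do python3 -m crank '0.2 0 0 0 0 0 -1;0 0 0 0 0 0 -1' ; done | grep -E "pos|ft"
python3 -m crank '0.2 0 0 0 0 0 -1;0 0 0 0 0 0 -1' | grep -E "pos|ft"
python3 -c "
from h import *
where()
for n in('side',):
  im,d,P=cloud(n);z=P[...,2];e=ext(P)*1000
  rb=(z>.159)&(z<.175)&(im.max(-1)<75)&(abs(e[...,0])<45)&(abs(e[...,1]-60)<50)
  print(n,rb.sum(),np.median(e[rb],0),np.percentile(e[rb],[2,98],axis=0))
"
```

```text
tool_pos: [0.4791, 0.1039, 0.1523]
ft_force: [2.2, -4.6, -0.9]
tool_pos: [0.4791, 0.1041, 0.1523]
ft_force: [4.6, -15.7, -1.1]
t 4.85 ext mm [ 0.3 58. ] z 152.3 rpy [179.99   0.23 106.09] F [  4.6 -15.7  -1.1] gap -0.002 8.098035487200832
side 109 [-13.02090479  66.26463854] [[-34.07588565  46.44301825]
 [ 31.2460398   71.52196351]]
```

The stop is reached (16 N). Now I'll lift, move over the bay, part the fingers and look with the cameras.

```bash
python3 -m crank '-0.6 0 0 0 0 0 -1;0 0 -4 0 0 0 -1;0 0 -4.5 0 0 0 -1;-4 0 -1.5 0 0 0 0.65;-4 0 0 0 0 0 0.65;-4 0 0 0 0 0 0.65;-1.9 0 0 0 0 0 0.65;0 0 0 0 0 0 0.65;0 0 0 0 0 0 0.65' >/dev/null
python3 - <<'E'
from h import *
s=where()
for n in("top","side","wrist"):
    im,d,P=cloud(n,s);save(n+"2",im);np.savez(n+"2.npz",im=im,P=P)
    e=ext(P)*1000;z=P[...,2]*1000
    m=(abs(e[...,0])<40)&(abs(e[...,1]+85)<45)&(z>122)&(z<145)
    if m.sum()<10: print(n,m.sum());continue
    print(n,m.sum(),"z",np.median(z[m]),cv2.minAreaRect(e[m].astype(np.float32)),np.percentile(e[m],[1,50,99],axis=0).round(1).tolist())
    r=(e[...,1]<-30)&(e[...,1]>-140)&(abs(e[...,0])<85)&(z>140)&(z<155)
    print(" rails",np.percentile(e[r],[1,99],axis=0).round(1).tolist(),np.median(z[r]))
E
```

```text
t 5.8 ext mm [ -0.2 -84.5] z 252.1 rpy [-1.7998e+02 -6.0000e-02  1.0593e+02] F [-0.6  1.   0.1] gap 0.827 0.0
top 0
side 871 z 132.66108461442553 ((-0.39394187927246094, -85.99945068359375), (55.85097122192383, 70.82454681396484), 0.9481964707374573) [[-27.5, -120.8], [-2.9, -88.9], [26.3, -52.9]]
 rails [[-76.2, -139.0], [76.2, -31.6]] 147.79861660334578
wrist 4398 z 132.83530107333593 ((0.11011505126953125, -86.00833892822266), (69.61643981933594, 55.5235710144043), 89.30819702148438) [[-26.3, -119.3], [-0.1, -84.0], [26.3, -51.6]]
 rails [[-75.5, -130.2], [76.1, -30.8]] 147.86942422557803
```

View pics/wrist2.png

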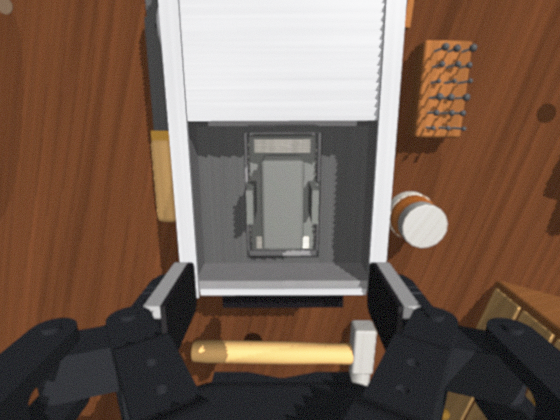

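The wrist view shows the open bay and the cassette neck at (285,204), with catches at (251,204) and (315,204). The measured centre is (-0.1,-85.9) mm, the top is at 132.8 mm and the width over the catches is about 55 mm, all matching the spec. Descending.

```bash
python3 -m crank '-0.1 0 3 0 0 0 0.65;0 0 3 0 0 0 0.65;0 0 3 0 0 0 0.65;0 0 2 0 0 0 0.65;0 0 1.5 0 0 0 0.65;0 0 1 0 0 0 0.65;0 0 1 0 0 0 0.65;0 0 0 0 0 0 0.65;0 0 0 0 0 0 0.65' 45 | grep -E "pos|force"
python3 -c "
from h import *
where()"
```

```text
tool_pos: [0.519, -0.0341, 0.1076]
ft_force: [0.1, 0.1, -0.1]
finger_force: 0.0
t 6.85 ext mm [  0.3 -85.8] z 107.6 rpy [1.7998e+02 1.0000e-02 1.0601e+02] F [ 0.1  0.1 -0.1] gap 0.828 0.0
```

```bash
python3 -m crank '0 0 0 0 0 0 0.3;0 0 0 0 0 0 0.1;0 0 0 0 0 0 -0.2;0 0 0 0 0 0 -0.5;0 0 0 0 0 0 -0.5;0 0 0 0 0 0 -0.5;0 0 0 0 0 0 -0.5;0 0 0 0 0 0 -0.5' 45 | grep -E "pos|force"
python3 -c "
from h import *
s=where()
im,d,P=cloud('wrist',s);save('wrist3',im)"
```

```text
tool_pos: [0.5193, -0.0345, 0.1093]
ft_force: [-5.7, 0.0, 17.9]
finger_force: 44.3
t 7.65 ext mm [  0.5 -86.3] z 109.3 rpy [1.7992e+02 4.0000e-02 1.0601e+02] F [-5.7  0.  17.9] gap 0.436 44.278512597084045
```

View pics/wrist3.png

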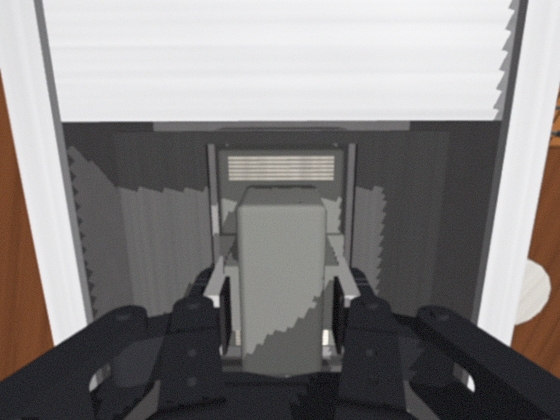

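The pads are pinching both catches, with the neck centred at (282,280), a grip of 44 N and a gap consistent with catches fully in. Lifting gently.

```bash
python3 -m crank '0 0 -0.3 0 0 0 -0.5;0 0 -0.3 0 0 0 -0.5;0 0 -0.4 0 0 0 -0.5;0 0 -0.5 0 0 0 -0.5;0 0 -0.5 0 0 0 -0.5;0 0 0 0 0 0 -0.5' | grep -E "pos|force"
python3 -c "
from h import *
s=where()
im,d,P=cloud('side');e=ext(P)*1000;z=P[...,2]*1000
m=(abs(e[...,0])<40)&(abs(e[...,1]+85)<45)&(z>100)&(z<240);print(m.sum())
save('side4',im[190:340,180:380].repeat(3,0).repeat(3,1))"
```

```text
tool_pos: [0.5192, -0.0344, 0.128]
ft_force: [-0.3, -0.5, -3.1]
finger_force: 46.3
t 8.3 ext mm [  0.4 -86.1] z 128.0 rpy [1.7994e+02 2.0000e-02 1.0600e+02] F [-0.3 -0.5 -3.1] gap 0.427 46.25227689743042
2552
```

View pics/side4.png

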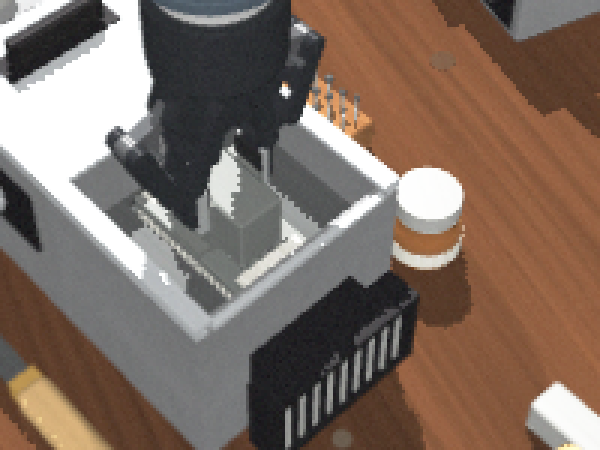

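The load reads about 3 N, roughly the cassette's weight, and the cassette is coming up freely (neck at crop (250,215)). Continuing the lift.

```bash
python3 -m crank '0 0 -0.8 0 0 0 -0.5;0 0 -1 0 0 0 -0.5;0 0 -1 0 0 0 -0.5;0 0 -1.2 0 0 0 -0.5;0 0 -1.4 0 0 0 -0.5;0 0 -1.4 0 0 0 -0.5;0 0 -1.4 0 0 0 -0.5;0 0 -1.4 0 0 0 -0.5;0 0 -1.4 0 0 0 -0.5;0 0 -1.2 0 0 0 -0.5;0 0 -1 0 0 0 -0.5;0 0 -0.6 0 0 0 -0.5;0 0 -0.3 0 0 0 -0.5;0 0 0 0 0 0 -0.5;0 0 0 0 0 0 -0.5;0 0 0 0 0 0 -0.5;0 0 0 0 0 0 -0.5' | grep -E "pos|force"
python3 - <<'E'
from h import *
s=where()
im,d,P=cloud('side');e=ext(P)*1000;z=P[...,2]*1000
m=(abs(e[...,0])<40)&(abs(e[...,1]+85)<70)&(z>175)&(z<300)
print(np.percentile(z[m],[0.5,1,2,5]),e[m].min(0),e[m].max(0))
# mouth-side foot face
f=m&(e[...,1]<-128);print(f.sum(),np.percentile(z[f],[1,50,99]) if f.any() else '',np.percentile(e[f],[1,99],axis=0) if f.any() else '')
rb=(z>159)&(z<175)&(im.max(-1)<75)&(abs(e[...,0])<45)&(abs(e[...,1]-60)<50)
print('rib',rb.sum(),np.median(e[rb],0))
save('side5',im[100:350,120:400].repeat(2,0).repeat(2,1))
E
```

```text
tool_pos: [0.5185, -0.0343, 0.2678]
ft_force: [0.1, -0.4, -3.0]
finger_force: 46.2
t 10.05 ext mm [ -0.2 -85.8] z 267.8 rpy [-1.7995e+02 -2.0000e-02  1.0600e+02] F [ 0.1 -0.4 -3. ] gap 0.427 46.237696409225464
[215.29661033 216.17426296 217.74274476 220.85516724] [ -33.00615096 -136.2832773 ] [ 30.68895855 -33.40717506]
615 [215.36955764 238.88566285 253.94622563] [[ -28.79897667 -135.97237404]
 [  25.74423306 -128.12721365]]
rib 124 [-2.28001038 67.46116781]
```

View pics/side5.png

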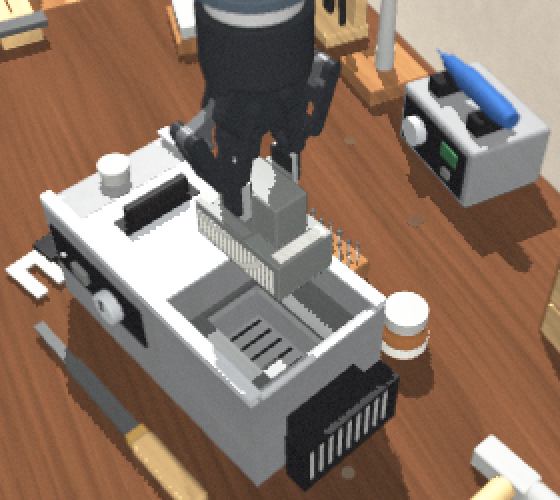

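The cassette hangs level above the empty bay, underside at about 215 mm (67 mm of daylight). The cover is fully open and the tin, file and jar haven't moved. Handing in.

```bash
python3 -c "
from h import *
print(np.abs(status.observe()['qvel']).max()); print(order.sign_off())"
```

```text
0.002721511167553431
the job is handed in; nothing more can be done
None
```

The job is handed in: the cover is fully open, and the cassette is held still and level by its pinched catches over the open bay, its underside about 67 mm above the extractor's top; the hand-in returned no verdict.

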